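Open the wide dust-extraction gate by its thumbwheel

ROBOT

A 7-joint arm with a two-finger parallel gripper is mounted at the origin on a cart in front of the work surface, level with it; the furniture and walls round the work are solid. World frame = base frame: x ahead of the robot, y to its left, z up, the work surface at z = 0. Lengths are in m, angles in rad, forces in N, time in s.
With the tool pointing down it reaches from about 0.425 to 0.925 m from the base axis. Payload 6.8 kg.
Tool frame: the origin (TCP) lies between the finger pads; the fingertips stand 11 mm ahead of it and the grasp point (between the pads) lies 8 mm behind it; z points along the fingers, y is the line along which they close (so a half turn about z gives the same grasp; the last joint's range is limited). The gripper opens to 85 mm and grips with 20 to 120 N. Pads are 22 mm wide; open, the fingers measure 114 mm over their backs; the gripper's body (76 mm by 85 mm) begins 54 mm behind the grasp point. The pads swing forward as they close: fully open they stand 13 mm farther back than shut.
Start: joints at [-1.447, 0.477, 0.022, 1.555, -0.011, 1.109, -0.083], TCP at [0.155, 0.657, 0.242] pointing down, gripper open.
Joint ranges: [-2.96, 2.96], [-0.34, 2.1], [-1.41, 1.46], [0.24, 2.44], [-1.37, 4.51], [0.17, 1.92], [-2.96, 2.96]. Speed limits (rad/s): [2.39, 2.39, 3.14, 3.14, 3.14, 3.14, 3.14].

INTERFACE

Orientations are given as a rotation vector (axis times angle).
In Python, from bench import r gives the robot as it stands.
- The arm moves only by the tool send_rows, never from a script. Its argument "deltas" is a list of rows, each an object of numbers: "dx", "dy", "dz": the shift along the world's x, y, z in mm; "rx", "ry", "rz": the turn, a rotation vector about the world's x, y, z in degrees. A call has 1 to 5 rows; each row is the pose to reach, as a shift and turn from the pose commanded when the call began; what a row does not reach only later rows make up. A row lasts 1/12 s, in which the tool goes at most 41.7 mm and 7.16 degrees, less where a joint would pass 70% of its speed; a pose out of reach is approached as far as the arm can. A call with a gripper value outside its range is refused whole. "jaw" is the finger opening in mm, from 0 to 85.4, set as the call begins (left out, the last holds). The fingers move at their own pace and stop on an object; "newtons" is the grip in N (left out, the last holds). Time passes only in rows, so rows that repeat a pose let the fingers close. It gives the time, the measured TCP pose, the force, the opening and the grip force at its end, in the units of the state.
- r.get_obs(): the state, without advancing time (a new reading comes with each control period).
- r.grab_frame(name): name is "side" or "top"; returns a dict with "frame" (400x640x3 uint8, blue, green, red), "z_map" (400x640 float32, m along the optical axis (not along the pixel's ray), 0 where there is no reading), "vertical_fov" (degrees; the focal length in pixels is half the picture's height over the tangent of half this angle, whatever the lens; pixels are square), "cx", "cy" (the principal point, pixels), "xyz" and "orientation" of the camera in the world. Camera axes: x right, y down, z forward; pixel columns grow to the right and rows downward; lengths in m; the calibration is good to about 2 mm. A picture is of the moment at which its call begins.
- r.hand_in(): hands the job in; it is judged then, once.
The state is a dict: "clock": time; "joints": joint angles; "qvel": joint speeds; "tau": joint torques, N m; "tcp_pos": TCP position; "orientation": TCP orientation; "contact_force": force on the tool from outside, world axes, zero at the start; "moment": the same for the moment, N m; "grip_width": finger opening in m; "gripper_force": force on a finger pad.
Only numpy, scipy, OpenCV 4.12 (cv2) and the standard library are available. Lean on these libraries where they do the work, as an engineer would, in place of code of your own. Each camera call takes 0.05 s, during which the arm holds its last target. There are 200 camera calls.

TASK

We are about to sand with the thick hose: open the dust-extraction gate with the wide round air port fully, by rolling its ribbed thumbwheel with a fingertip from above. Draw the top of the wheel away from the side where the hose spigot sticks out, in as many strokes as it takes, until the wheel stops and the white shutter is out of the port. Leave the gate with the narrow port shut.

Things in the scene. Friction and masses are not known exactly. Their poses are not given: they have to be found in the camera images.
- wide_gate: The gate to open: grey box with aluminium top plates, 84 (x) x 144 (y) mm, screwed to the bench, yaw within 23 degrees. Origin: centre of underside. Low side (y < -4 mm, 55 mm high) with the thumbwheel at y = -40 mm; hump (y > -4 mm, 68 mm high) with a round 34 mm port at y = +34 mm under three thin bars. A thick hose spigot (radius 22 mm, 30 mm long) sticks out of its +x face.
- wide_wheel_top (a point): Highest point of its unpressed wheel, 63 mm above the bench; fixed to the housing, axes as the gate's, y along the axle. Black ribbed wheel, 50 mm diameter, 20 mm wide, in a slot so that only its top 8 mm stand proud. Sprung axle: sinks from 2.5 N, at most 5 mm at 7.5 N. A fingertip pressing it 2 to 4 mm down and moved along -x, from 14 mm before the top to 14 mm past it, rolls it about 1 rad.
- wide_wheel (a joint): Turn of that wheel in rad: 0 = port shut, 2.4 = stop, port fully open; starts at 0 to 0.4. It grows as the wheel's top is drawn along the gate's -x, away from the spigot; 1 rad is 25 mm at the rim. A white drum shutter seen in the port turns with it and leaves the port dark when open. Friction 1.2 N at the rim; it stays where it is left.
- narrow_wheel_top (a point): The same point of the other gate, which has the same housing and wheel but a port of only 18 mm with one bar and a thin hose spigot (radius 11 mm). Which of the two gates stands on the left changes. A cardboard carton, 275 mm high, stands on the bench to the right of both gates, its near side about y = -0.245 m: pass above it.
- narrow_wheel (a joint): Turn of the other gate's wheel in rad, 0 = shut, where it starts and must stay.

How it is judged:
By the outcome, as a careful person would: the job done as asked, in the order asked, and still so for the second after the job is handed in, with the robot touching nothing.
It also fails if it takes over 48 s, if anything falls off the work surface, if the arm or the gripper's body presses on something with over 40 N, if the wrist force passes 120 N, or if a joint passes its speed limit or range.

## Working session

There is one attempt and no reset: what is moved stays moved. The work goes in short steps, Python scripts to look and compute and a tool call to move; the robot and the scene stay as the last step left them, time stands still between calls to the robot, and variables do not carry over. Pictures are saved under pics/ and viewed, at most 10 in all, crops included, and the job is handed in when it is done.

Besides the shell and the picture viewer there is one more tool, called after "Request:" by a JSON object that holds its "fn" and its "kwargs". send_rows: Moves the arm, as the interface text tells. Its arguments: {"type":"object","properties":{"deltas":{"type":"array","items":{"type":"object","properties":{"dx":{"type":"number"},"dy":{"type":"number"},"dz":{"type":"number"},"rx":{"type":"number"},"ry":{"type":"number"},"rz":{"type":"number"}}}},"jaw":{"type":"number"},"newtons":{"type":"number"}},"required":["deltas"]}

```bash
mkdir -p pics; cat > h.py <<'E'
import numpy as np, cv2, pickle
from scipy.spatial.transform import Rotation as R
from bench import r
def grab(n,tag):
    f=r.grab_frame(n); pickle.dump(f,open(f'pics/{tag}.pkl','wb')); cv2.imwrite(f'pics/{tag}.png',f['frame']); return f
def world(f,u,v,z=None):
    fl=200/np.tan(np.radians(f['vertical_fov'])/2)
    o=np.array(f['orientation']); M=R.from_rotvec(o).as_matrix() if o.shape==(3,) else (o if o.shape==(3,3) else R.from_quat(o).as_matrix())
    d=M@np.array([(u-f['cx'])/fl,(v-f['cy'])/fl,1]); p=np.array(f['xyz'])
    if z is None: return p+d*f['z_map'][int(v),int(u)]
    return p+d*(z-p[2])/d[2]
E
python3 - <<'E'
from h import *
for n in('top','side'):
    f=grab(n,n+'0'); print(f['xyz'],f['orientation'],f['vertical_fov'],f['cx'],f['cy'])
print(r.get_obs())
E
```

```text
[0.33802557 0.10434527 1.02278628] [-2.14211096  2.11969482 -0.2370757 ] 45.63993921433973 318.9744173718024 199.09160317755573
[0.47423122 0.77668636 0.56183575] [-0.10822457  2.76881676 -1.44536949] 46.136994932216496 323.1756400339778 195.79252634299257
{'clock': 0.1, 'joints': array([-1.44708047,  0.47772704,  0.02231744,  1.55634446, -0.01149883,
        1.10931489, -0.08311221]), 'qvel': array([-0.00054363,  0.0007969 , -0.00018366, -0.00325947, -0.00140966,
        0.0016443 , -0.00093184]), 'tau': array([ 3.55171032e-03, -5.97762358e+01,  1.61331788e+00, -2.81955796e+01,
        1.28325925e-02,  5.02895244e-03, -2.61218460e-06]), 'tcp_pos': array([0.15495366, 0.65644068, 0.24141943]), 'orientation': array([-3.63263002e-01, -3.12043630e+00,  2.61370027e-03]), 'contact_force': array([0.14456788, 0.15419885, 0.21599241]), 'moment': array([ 0.01576461,  0.00330269, -0.00804321]), 'gripper_force': 0.0, 'grip_width': 0.08565869403203763}
```

View images.

View pics/top0.png

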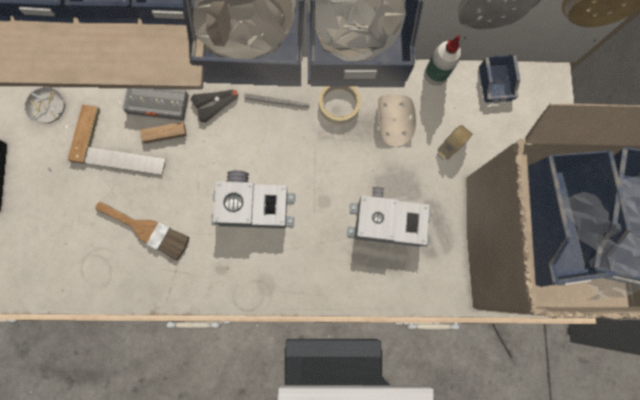

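View pics/side0.png

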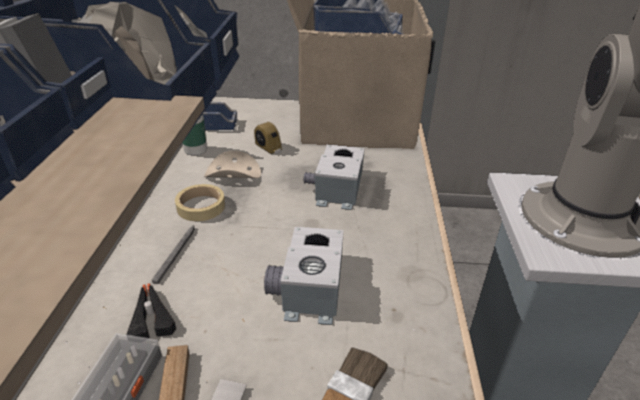

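The top view shows the wide gate on the left at about (250,204): port at (233,202), wheel at (270,204), and a thick spigot on the up (+x) side at (237,177). The narrow gate is at (392,220). I'll enlarge the wide gate.

```bash
python3 - <<'E'
from h import *
f=pickle.load(open('pics/top0.pkl','rb'))
c=f['frame'][160:260,195:315]; cv2.imwrite('pics/c0.png',cv2.resize(c,None,fx=6,fy=6,interpolation=cv2.INTER_CUBIC)[:600])
E
```

```text
(no output)
```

View pics/c0.png

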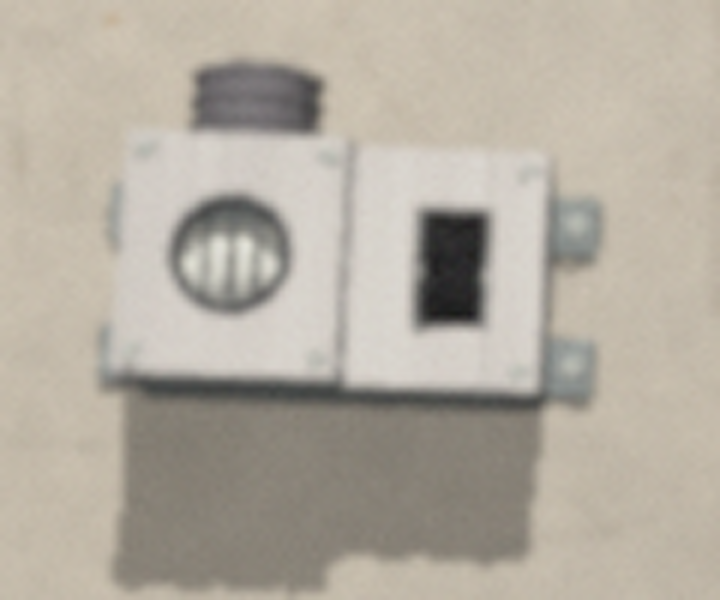

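The crop shows the port centre at (231,253), the slot centre at (452,267), hump corners at (128,130), (350,142), (338,383) and low plate corners at (548,155), (542,390). All are in 6x crop pixels.

```bash
python3 - <<'E'
from h import *
f=pickle.load(open('pics/top0.pkl','rb'))
g=lambda x,y,z:world(f,195+x/6-.42,160+y/6-.42,z)
p=g(231,253,.068); s=g(452,267,.055); print('port',p,'slot',s, np.linalg.norm((p-s)[:2]))
d=(p-s)[:2]; print('yaw',np.degrees(np.arctan2(-d[0],d[1])))
for q in[(128,130,.068),(350,142,.068),(338,383,.068),(108,375,.068),(548,155,.055),(542,390,.055)]: print(g(*q))
# depth fits
fl=200/np.tan(np.radians(f['vertical_fov'])/2)
for (u,v) in [(215,190),(245,215),(283,190),(283,220),(270,204),(265,200),(300,240)]: print(u,v,world(f,u,v))
o=r.get_obs(); print(R.from_rotvec(o['orientation']).as_matrix().round(3))
E
```

```text
port [0.51886157 0.2541913  0.068     ] slot [0.51741197 0.18029355 0.055     ] 0.07391197104421733
yaw -1.1237935798276244
[0.56118728 0.29105472 0.068     ]
[0.55805777 0.21530281 0.068     ]
[0.47479919 0.21644619 0.068     ]
[0.47660065 0.29354818 0.068     ]
[0.55739923 0.14813549 0.055     ]
[0.47506963 0.14843295 0.055     ]
215 190 [0.54255161 0.29176766 0.06918318]
245 215 [0.49176736 0.22892314 0.06852526]
283 190 [0.54730791 0.15392136 0.05606487]
283 220 [0.48469285 0.15262198 0.05378943]
270 204 [0.51628666 0.17957284 0.06198357]
265 200 [0.52530071 0.19041115 0.0578982 ]
300 240 [0.44967764 0.1177478  0.00046286]
[[-0.973  0.23  -0.   ]
 [ 0.23   0.973 -0.002]
 [-0.    -0.002 -1.   ]]
```

Request:
{"fn": "send_rows", "kwargs": {"deltas": [{"dx":24,"dy":-30,"rz":2.4},{"dx":48,"dy":-60,"rz":4.8},{"dx":72,"dy":-90,"rz":7.2},{"dx":96,"dy":-120,"rz":9.6},{"dx":120,"dy":-150,"rz":12}], "jaw": 0, "newtons": 20}}

```text
$.deltas[0]: bad value
```

Request:
{"fn": "send_rows", "kwargs": {"deltas": [{"dx":25,"dy":-32},{"dx":50,"dy":-64},{"dx":75,"dy":-96},{"dx":100,"dy":-128},{"dx":125,"dy":-160}]}}

```text
$.deltas[0]: bad value
```

Request:
{"fn": "send_rows", "kwargs": {"deltas": [{"dx":26,"dy":-33},{"dx":52,"dy":-66},{"dx":78,"dy":-99},{"dx":104,"dy":-132},{"dx":130,"dy":-166}]}}

```text
$.deltas[0]: bad value
```

Request:
{"fn": "send_rows", "kwargs": {"deltas": [{"dx":24,"dy":-30,"dz":0,"rx":0,"ry":0,"rz":2.4},{"dx":48,"dy":-60,"dz":0,"rx":0,"ry":0,"rz":4.8},{"dx":72,"dy":-90,"dz":0,"rx":0,"ry":0,"rz":7.2},{"dx":96,"dy":-120,"dz":0,"rx":0,"ry":0,"rz":9.6},{"dx":120,"dy":-150,"dz":0,"rx":0,"ry":0,"rz":12}], "jaw": 0, "newtons": 20}}

```text
clock: 0.52
tcp_pos: [0.2758, 0.5051, 0.2419]
orientation: [-0.032, -3.141, 0.001]
contact_force: [-0.4, 0.1, -0.8]
grip_width: 0.0253
gripper_force: 0.0
```

Request:
{"fn": "send_rows", "kwargs": {"deltas": [{"dx":25,"dy":-32,"dz":0,"rx":0,"ry":0,"rz":0},{"dx":50,"dy":-64,"dz":0,"rx":0,"ry":0,"rz":0},{"dx":75,"dy":-96,"dz":0,"rx":0,"ry":0,"rz":0},{"dx":100,"dy":-128,"dz":0,"rx":0,"ry":0,"rz":0},{"dx":125,"dy":-160,"dz":0,"rx":0,"ry":0,"rz":0}]}}

```text
clock: 0.93
tcp_pos: [0.4008, 0.345, 0.2422]
orientation: [-0.035, -3.141, 0.0]
contact_force: [0.4, 1.3, -0.3]
grip_width: 0.0002
gripper_force: 0.0
```

Request:
{"fn": "send_rows", "kwargs": {"deltas": [{"dx":26,"dy":-33,"dz":-20,"rx":0,"ry":0,"rz":0},{"dx":52,"dy":-66,"dz":-40,"rx":0,"ry":0,"rz":0},{"dx":78,"dy":-99,"dz":-60,"rx":0,"ry":0,"rz":0},{"dx":104,"dy":-132,"dz":-80,"rx":0,"ry":0,"rz":0},{"dx":130,"dy":-165,"dz":-100,"rx":0,"ry":0,"rz":0}]}}

```text
clock: 1.35
tcp_pos: [0.5171, 0.1976, 0.1519]
orientation: [-0.035, -3.141, 0.0]
contact_force: [-0.2, -0.4, -0.1]
grip_width: -0.0001
gripper_force: 0.0
```

Request:
{"fn": "send_rows", "kwargs": {"deltas": [{"dx":4,"dy":0,"dz":-20,"rx":0,"ry":0,"rz":0},{"dx":4,"dy":0,"dz":-40,"rx":0,"ry":0,"rz":0},{"dx":4,"dy":0,"dz":-60,"rx":0,"ry":0,"rz":0},{"dx":4,"dy":0,"dz":-62,"rx":0,"ry":0,"rz":0},{"dx":4,"dy":0,"dz":-62,"rx":0,"ry":0,"rz":0}]}}

```text
clock: 1.77
tcp_pos: [0.5194, 0.1987, 0.0896]
orientation: [-0.035, -3.138, 0.002]
contact_force: [-0.4, 0.6, 0.5]
grip_width: -0.0002
gripper_force: 0.0
```

```bash
python3 - <<'E'
from h import *
f=grab('side','side1'); g=grab('top','top1')
c=cv2.resize(f['frame'][200:340,240:370],None,fx=4,fy=4,interpolation=cv2.INTER_CUBIC); cv2.imwrite('pics/c1.png',c)
print(r.get_obs()['tcp_pos'],r.get_obs()['contact_force'])
E
```

```text
[0.52089404 0.19953465 0.09160562] [0.13607311 0.30256905 1.18314272]
```

View pics/c1.png

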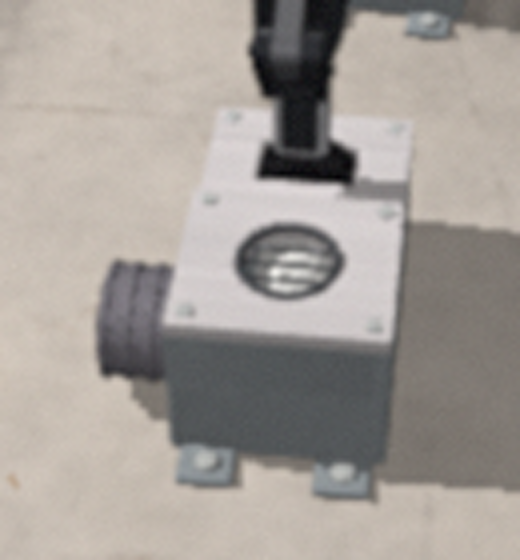

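The fingertip is over the slot, and the port still shows white shutter at about (290,270). The earlier rows were clipped by the speed cap, so I'll centre the tip first.

Request:
{"fn": "send_rows", "kwargs": {"deltas": [{"dx":12,"dy":-19,"dz":0,"rx":0,"ry":0,"rz":0},{"dx":12,"dy":-19,"dz":-10,"rx":0,"ry":0,"rz":0},{"dx":12,"dy":-19,"dz":-16,"rx":0,"ry":0,"rz":0},{"dx":12,"dy":-19,"dz":-16,"rx":0,"ry":0,"rz":0},{"dx":12,"dy":-19,"dz":-16,"rx":0,"ry":0,"rz":0}]}}

```text
clock: 2.28
tcp_pos: [0.532, 0.181, 0.0748]
orientation: [-0.034, -3.141, -0.0]
contact_force: [-0.4, 0.1, -0.4]
grip_width: -0.0001
gripper_force: 0.0
```

Request:
{"fn": "send_rows", "kwargs": {"deltas": [{"dx":0,"dy":0,"dz":-1.5,"rx":0,"ry":0,"rz":0},{"dx":0,"dy":0,"dz":-3,"rx":0,"ry":0,"rz":0},{"dx":0,"dy":0,"dz":-4,"rx":0,"ry":0,"rz":0},{"dx":0,"dy":0,"dz":-4,"rx":0,"ry":0,"rz":0},{"dx":0,"dy":0,"dz":-4,"rx":0,"ry":0,"rz":0}]}}

```text
clock: 2.7
tcp_pos: [0.5327, 0.1808, 0.0711]
orientation: [0.035, 3.141, 0.001]
contact_force: [0.3, 1.9, 3.5]
grip_width: 0.0002
gripper_force: 1.5
```

Request:
{"fn": "send_rows", "kwargs": {"deltas": [{"dx":-6,"dy":0,"dz":0,"rx":0,"ry":0,"rz":0},{"dx":-13,"dy":0,"dz":0,"rx":0,"ry":0,"rz":0},{"dx":-20,"dy":0,"dz":0,"rx":0,"ry":0,"rz":0}]}}

```text
clock: 2.95
tcp_pos: [0.5126, 0.1809, 0.0712]
orientation: [0.035, 3.14, 0.002]
contact_force: [1.2, 2.9, 4.0]
grip_width: 0.0001
gripper_force: 2.0
```

Request:
{"fn": "send_rows", "kwargs": {"deltas": [{"dx":-6,"dy":0,"dz":0,"rx":0,"ry":0,"rz":0},{"dx":-12,"dy":0,"dz":0,"rx":0,"ry":0,"rz":0},{"dx":-12,"dy":0,"dz":0,"rx":0,"ry":0,"rz":0},{"dx":-12,"dy":0,"dz":20,"rx":0,"ry":0,"rz":0},{"dx":-12,"dy":0,"dz":20,"rx":0,"ry":0,"rz":0}]}}

```text
clock: 3.37
tcp_pos: [0.5005, 0.1796, 0.0921]
orientation: [0.036, 3.141, -0.0]
contact_force: [0.1, 0.8, -0.0]
grip_width: 0.0003
gripper_force: 0.0
```

```bash
python3 - <<'E'
from h import *
f=grab('side','side2')
c=cv2.resize(f['frame'][200:340,240:370],None,fx=4,fy=4,interpolation=cv2.INTER_CUBIC); cv2.imwrite('pics/c2.png',c)
print(r.get_obs()['tcp_pos'],r.get_obs()['contact_force'])
E
```

```text
[0.50049694 0.17967364 0.0913144 ] [-0.79414283  0.04112191 -0.10254464]
```

View pics/c2.png

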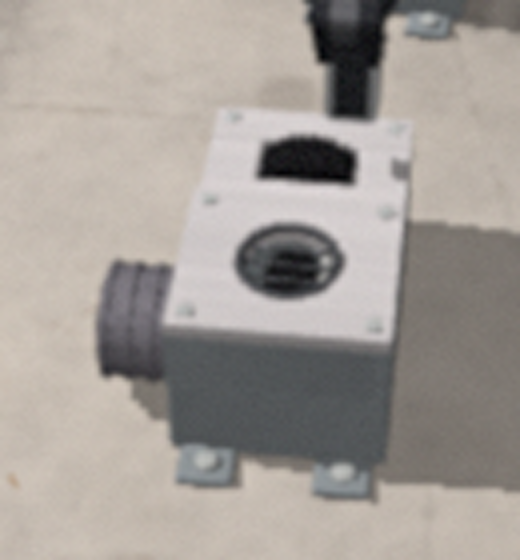

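The shutter has turned, and the port is mostly dark with white left only at about (325,265). I'll make another stroke.

Request:
{"fn": "send_rows", "kwargs": {"deltas": [{"dx":16,"dy":1,"dz":0,"rx":0,"ry":0,"rz":0},{"dx":32,"dy":1,"dz":0,"rx":0,"ry":0,"rz":0},{"dx":32,"dy":1,"dz":-12,"rx":0,"ry":0,"rz":0},{"dx":32,"dy":1,"dz":-20,"rx":0,"ry":0,"rz":0},{"dx":32,"dy":1,"dz":-20.5,"rx":0,"ry":0,"rz":0}]}}

```text
clock: 3.83
tcp_pos: [0.5314, 0.1805, 0.0682]
orientation: [-0.035, -3.139, 0.002]
contact_force: [1.9, -1.1, 6.5]
grip_width: -0.0002
gripper_force: 3.2
```

Request:
{"fn": "send_rows", "kwargs": {"deltas": [{"dx":0,"dy":0,"dz":0,"rx":0,"ry":0,"rz":0},{"dx":-6,"dy":0,"dz":0,"rx":0,"ry":0,"rz":0},{"dx":-13,"dy":0,"dz":0,"rx":0,"ry":0,"rz":0},{"dx":-20,"dy":0,"dz":0,"rx":0,"ry":0,"rz":0}]}}

```text
clock: 4.17
tcp_pos: [0.5122, 0.181, 0.0704]
orientation: [0.036, 3.141, 0.0]
contact_force: [4.2, -0.2, 5.4]
grip_width: -0.0003
gripper_force: 2.4
```

Request:
{"fn": "send_rows", "kwargs": {"deltas": [{"dx":-6,"dy":0,"dz":0,"rx":0,"ry":0,"rz":0},{"dx":-12,"dy":0,"dz":0,"rx":0,"ry":0,"rz":0},{"dx":-12,"dy":0,"dz":0,"rx":0,"ry":0,"rz":0},{"dx":-12,"dy":0,"dz":20,"rx":0,"ry":0,"rz":0},{"dx":-12,"dy":0,"dz":20,"rx":0,"ry":0,"rz":0}]}}

```text
clock: 4.58
tcp_pos: [0.5002, 0.1814, 0.0916]
orientation: [-0.035, -3.141, -0.001]
contact_force: [0.0, 0.8, 0.3]
grip_width: 0.0001
gripper_force: 0.0
```

Request:
{"fn": "send_rows", "kwargs": {"deltas": [{"dx":16,"dy":0,"dz":0,"rx":0,"ry":0,"rz":0},{"dx":32,"dy":0,"dz":0,"rx":0,"ry":0,"rz":0},{"dx":32,"dy":0,"dz":-12,"rx":0,"ry":0,"rz":0},{"dx":32,"dy":0,"dz":-20,"rx":0,"ry":0,"rz":0},{"dx":32,"dy":0,"dz":-20,"rx":0,"ry":0,"rz":0}]}}

```text
clock: 5.0
tcp_pos: [0.5328, 0.181, 0.0685]
orientation: [0.035, 3.14, -0.001]
contact_force: [5.5, -0.4, 6.2]
grip_width: 0.0
gripper_force: 3.2
```

Request:
{"fn": "send_rows", "kwargs": {"deltas": [{"dx":0,"dy":0,"dz":0,"rx":0,"ry":0,"rz":0},{"dx":-6,"dy":0,"dz":0,"rx":0,"ry":0,"rz":0},{"dx":-13,"dy":0,"dz":0,"rx":0,"ry":0,"rz":0},{"dx":-20,"dy":0,"dz":0,"rx":0,"ry":0,"rz":0}]}}

```text
clock: 5.33
tcp_pos: [0.5124, 0.1813, 0.0703]
orientation: [0.035, 3.14, 0.001]
contact_force: [4.0, 0.4, 4.8]
grip_width: 0.0002
gripper_force: 2.5
```

Request:
{"fn": "send_rows", "kwargs": {"deltas": [{"dx":-6,"dy":0,"dz":0,"rx":0,"ry":0,"rz":0},{"dx":-12,"dy":0,"dz":0,"rx":0,"ry":0,"rz":0},{"dx":-12,"dy":0,"dz":0,"rx":0,"ry":0,"rz":0},{"dx":-12,"dy":0,"dz":20,"rx":0,"ry":0,"rz":0},{"dx":-12,"dy":0,"dz":20,"rx":0,"ry":0,"rz":0}]}}

```text
clock: 5.75
tcp_pos: [0.4998, 0.1813, 0.0913]
orientation: [-0.035, -3.141, -0.0]
contact_force: [-0.0, 0.5, -0.4]
grip_width: -0.0001
gripper_force: 0.0
```

```bash
python3 - <<'E'
from h import *
f=grab('side','side3');g=grab('top','top3')
c=cv2.resize(f['frame'][200:340,240:370],None,fx=4,fy=4,interpolation=cv2.INTER_CUBIC); cv2.imwrite('pics/c3.png',c)
print(r.get_obs()['tcp_pos'],r.get_obs()['contact_force'])
E
```

```text
[0.49947683 0.18114529 0.08989123] [-0.48933826  0.04648152  0.79134722]
```

View pics/c3.png

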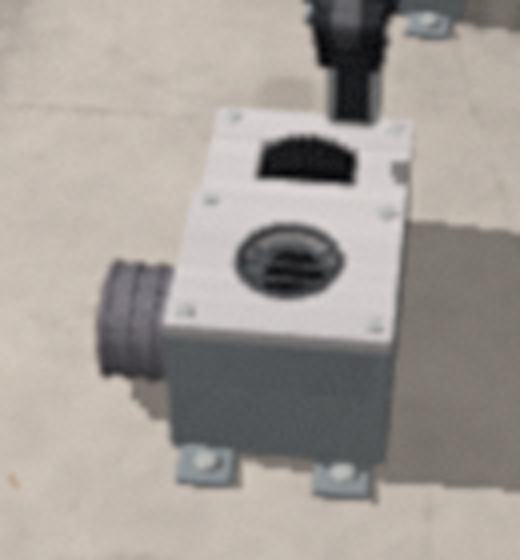

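The port is now fully dark. The side force rose from about 1 N to 4–5 N, which indicates the stop. I'll make one last light stroke, lifting off while still moving along -x so the wheel can't roll back, then retreat.

Request:
{"fn": "send_rows", "kwargs": {"deltas": [{"dx":15,"dy":0,"dz":0,"rx":0,"ry":0,"rz":0},{"dx":30,"dy":0,"dz":0,"rx":0,"ry":0,"rz":0},{"dx":30,"dy":0,"dz":-12,"rx":0,"ry":0,"rz":0},{"dx":28,"dy":0,"dz":-19,"rx":0,"ry":0,"rz":0},{"dx":24,"dy":0,"dz":-19.5,"rx":0,"ry":0,"rz":0}]}}

```text
clock: 6.27
tcp_pos: [0.5248, 0.1809, 0.0691]
orientation: [0.036, 3.14, -0.001]
contact_force: [4.2, -0.6, 6.9]
grip_width: 0.0
gripper_force: 3.0
```

Request:
{"fn": "send_rows", "kwargs": {"deltas": [{"dx":-5,"dy":0,"dz":0,"rx":0,"ry":0,"rz":0},{"dx":-11,"dy":0,"dz":0,"rx":0,"ry":0,"rz":0},{"dx":-16,"dy":0,"dz":1,"rx":0,"ry":0,"rz":0},{"dx":-21,"dy":0,"dz":4,"rx":0,"ry":0,"rz":0},{"dx":-26,"dy":0,"dz":12,"rx":0,"ry":0,"rz":0}]}}

```text
clock: 6.68
tcp_pos: [0.4954, 0.1805, 0.0813]
orientation: [-0.034, -3.136, 0.003]
contact_force: [-0.6, 0.6, -0.1]
grip_width: 0.0001
gripper_force: 0.0
```

Request:
{"fn": "send_rows", "kwargs": {"deltas": [{"dx":0,"dy":0,"dz":30,"rx":0,"ry":0,"rz":0},{"dx":0,"dy":0,"dz":65,"rx":0,"ry":0,"rz":0},{"dx":0,"dy":0,"dz":100,"rx":0,"ry":0,"rz":0},{"dx":0,"dy":-35,"dz":120,"rx":0,"ry":0,"rz":0},{"dx":0,"dy":-70,"dz":130,"rx":0,"ry":0,"rz":0}]}}

```text
clock: 7.1
tcp_pos: [0.4982, 0.1129, 0.2156]
orientation: [0.027, 3.139, 0.003]
contact_force: [0.1, -1.0, -0.6]
grip_width: -0.0001
gripper_force: 0.0
```

Request:
{"fn": "send_rows", "kwargs": {"deltas": [{"dx":0,"dy":0,"dz":10,"rx":0,"ry":0,"rz":0},{"dx":0,"dy":0,"dz":10,"rx":0,"ry":0,"rz":0},{"dx":0,"dy":0,"dz":10,"rx":0,"ry":0,"rz":0},{"dx":0,"dy":0,"dz":10,"rx":0,"ry":0,"rz":0}]}}

```text
clock: 7.43
tcp_pos: [0.4972, 0.1123, 0.2218]
orientation: [-0.032, -3.139, 0.0]
contact_force: [0.4, 0.3, -0.1]
grip_width: -0.0003
gripper_force: 0.0
```

```bash
python3 - <<'E'
from h import *
f=grab('side','side4');g=grab('top','top4')
a=cv2.resize(f['frame'][140:340,240:370],None,fx=3,fy=3,interpolation=cv2.INTER_CUBIC)
b=cv2.resize(g['frame'][160:260,195:315],(400,333),interpolation=cv2.INTER_CUBIC)
c=np.zeros((600,790,3),np.uint8); c[:,:390]=a; c[:333,390:]=b; cv2.imwrite('pics/c4.png',c)
print(r.get_obs()['tcp_pos'],r.get_obs()['contact_force'])
E
```

```text
[0.49744528 0.11226923 0.22161741] [ 0.25436526 -0.12607     0.00474163]
```

View pics/c4.png

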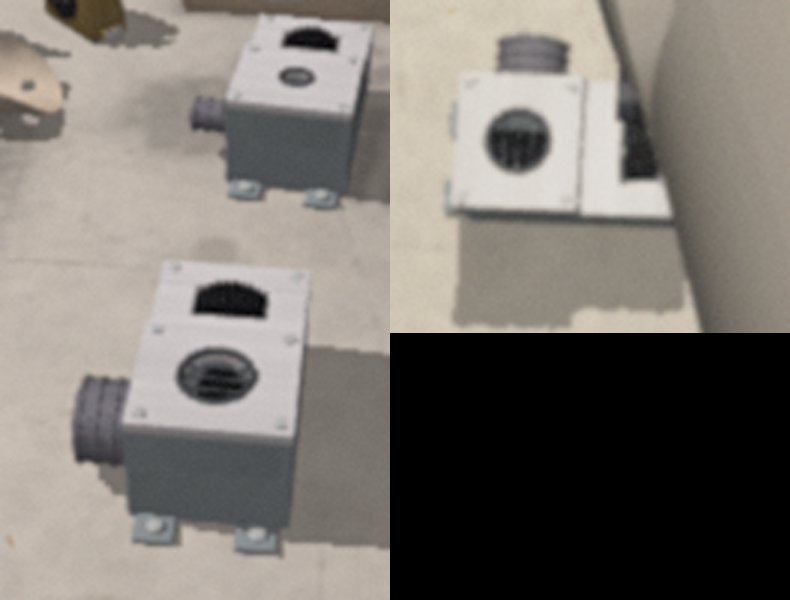

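The wide gate's port is fully dark in both views (side (217,376), top (518,140)), and the narrow gate was never touched. The arm is clear, so I'm handing in.

```bash
python3 -c "
from bench import r
print(r.hand_in())"
```

```text
the job is handed in; nothing more can be done
None
```

The wide gate is open: its wheel was rolled until it stopped, its port shows dark with no white shutter in both cameras, the narrow gate was not touched, and the job was handed in at about 7.5 s.

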